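# Make up the gluing kit and the priming kit

## Task

Make up two kits for the lamp bench. The gluing kit is the syringe, the round needle tin and the steel gauge block, on the board with three pockets; the priming kit is the brush and the upright primer jar, on the board with two pockets. Lay each thing flat on the floor of the pocket of its own shape (long things in the long pocket, round things in the middle of the round one, the gauge block in the small oblong one), right side up and roughly centred.

Things in the scene. Friction and masses are not known exactly. Their poses are not given: they have to be found in the camera images.
- board_three: grey kit board with three pockets, 158 x 190 x 12 mm, fixed; origin at the centre of its underside, z up. Pockets are 8 mm deep, floor 4 mm above the bench. Long pocket 46 (x) by 178 mm (y), centre at x = -50, y = 0 mm in the board's frame. Round pocket 90 mm across, centre at x = +26, y = +40 mm. Oblong pocket 76 (x) by 50 mm (y), centre at x = +26, y = -48 mm.
- board_two: grey kit board with only two pockets, a long one and a round one, 158 x 190 x 12 mm, fixed; origin at the centre of its underside, z up. Pockets are 8 mm deep, floor 4 mm above the bench. Long pocket 46 (x) by 178 mm (y), centre at x = -50, y = 0 mm in the board's frame. Round pocket 90 mm across, centre at x = +26, y = +40 mm. No third pocket.
- syringe: white glue syringe with a red tip cap, lying flat, 106 mm long along its y axis (cap at -y), barrel 20 mm thick with a 25 mm square flange at +y, 0.04 kg; origin at the centre of its outline at the height of its underside; barrel axis 12 mm above the origin. Grasp the barrel across x at the origin.
- brush: flat paint brush with a wooden handle, 160 mm long along its y axis, 24 mm wide (x), 10 mm thick; origin at the centre of its outline, on the underside. Bristles at -y, handle (about 22 mm wide at the origin, tapering) at +y; 0.03 kg. Can be grasped across x at the origin.
- needle_tin: low round tin with a green lid (lid does not come off), 71 mm across, 32 mm high, 0.08 kg; origin at the centre of its underside, z up.
- jar: white screw-cap jar of primer with a green cap, 56 mm across, 79 mm high (cap is the top 17 mm, 50 mm across), 0.22 kg, standing; origin at the centre of its underside, z up.
- gauge_block: bare steel stepped gauge block, 24 mm (x) by 50 mm (y), 20 mm high, with a step 32 mm high over the part from y = +5 to +25 mm; 0.12 kg; origin at the centre of its underside. It fits the oblong pocket with its y along that pocket's 76 mm side.
Mind the look-alikes: they are no part of the job. There is more than one size of the syringe; the job needs the larger.

How it is judged:
At the end, for the whole second after the job is handed in: All released, at rest, right side up (0.12 rad), underside under 7.5 mm above the board's underside. Origin within (across, along, mm) of its pocket's centre: board_three: syringe 16, 45; tin 14, 14; gauge block 17 (y), 16 (x). board_two: brush 16, 15; jar 20, 20 (x of syringe in the frame of board_three between -0.066 and -0.034 m and y of syringe in the frame of board_three between -0.045 and 0.045 m and z of syringe in the frame of board_three between 0.001 and 0.0075 m and angle between each of syringe, needle_tin, gauge_block, brush, jar's own z axis and vertical below 0.12 rad and linear speed of each of syringe, needle_tin, gauge_block, brush, jar below 0.02 m/s and x of needle_tin in the frame of board_three between 0.012 and 0.04 m and y of needle_tin in the frame of board_three between 0.026 and 0.054 m and z of needle_tin in the frame of board_three between 0.001 and 0.0075 m and x of gauge_block in the frame of board_three between 0.01 and 0.042 m and y of gauge_block in the frame of board_three between -0.065 and -0.031 m and z of gauge_block in the frame of board_three between 0.001 and 0.0075 m and x of brush in the frame of board_two between -0.066 and -0.034 m and y of brush in the frame of board_two between -0.015 and 0.015 m and z of brush in the frame of board_two between 0.001 and 0.0075 m and x of jar in the frame of board_two between 0.006 and 0.046 m and y of jar in the frame of board_two between 0.02 and 0.06 m and z of jar in the frame of board_two between 0.001 and 0.0075 m); the robot touches nothing.
It also fails if it takes over 128 s, if anything falls off the work surface, if the arm or the gripper's body presses on something with over 40 N, if the wrist force passes 120 N, or if a joint passes its speed limit or range.

## Robot

A 6-joint arm with a two-finger parallel gripper is mounted at the origin on a cart in front of the work surface, level with it; the furniture and walls round the work are solid. World frame = base frame: x ahead of the robot, y to its left, z up, the work surface at z = 0. Lengths are in m, angles in rad, forces in N, time in s.
With the tool pointing down it reaches from about 0.375 to 0.925 m from the base axis. Payload 5.7 kg.
Tool frame: the origin (TCP) lies on the centre line of the jaws, within the pads' length; the fingertips stand 22 mm ahead of it and the grasp point (between the pads) lies 3 mm ahead of it; z points along the fingers, y is the line along which they close (so a half turn about z gives the same grasp; the last joint's range is limited). The gripper opens to 88 mm and grips with 3 to 60 N. Pads are 20 mm wide; open, the fingers measure 115 mm over their backs; the gripper's body (75 mm by 178 mm) begins 61 mm behind the grasp point.
Start: joints at [-1.389, 0.359, 1.51, -0, 1.272, -0.115], TCP at [0.175, -0.574, 0.245] pointing down, gripper open.
Joint ranges: [-2.97, 2.97], [-1.01, 2.36], [0.21, 2.38], [-0.96, 4.11], [0.2, 2.71], [-2.98, 2.98]. Speed limits (rad/s): [2.39, 2.39, 3.14, 3.14, 3.14, 3.14].

## Interface

Orientations are given as a rotation vector (axis times angle).
In Python, from cell import ctrl gives the robot as it stands.
- The arm moves only by the tool move_arm, never from a script. Its argument "rows" is a list of rows, each a list of 5 numbers: the shift along the tool's x, y, z normalised to -1 to 1, where 1 is 100 mm, then the turn about the tool's z normalised to -1 to 1, where 1 is 180 degrees, then the opening, from 0 (shut) to 1 (fully open). In form: [[x, y, z, yaw, claw], ...]. A call has 1 to 5 rows; each row shifts and turns the commanded pose from where the row before left it, along the tool's axes as they then stand; what a row does not reach is not made up. A row lasts 1/10 s, in which the tool goes at most 50 mm and 8.59 degrees, less where a joint would pass 70% of its speed; a pose out of reach is approached as far as the arm can. A call with a number of a shift or a turn outside -1 to 1 is refused whole. A call with a gripper value outside its range is refused whole. The fingers move at their own pace and stop on an object; the grip force is fixed at half the most. Time passes only in rows, so rows that do not move let the fingers close. It gives the time, the measured TCP pose, the force, the opening and the grip force at its end, in the units of the state.
- ctrl.get_obs(): the state, without advancing time (a new reading comes with each control period).
- ctrl.read_camera(name): name is "side" or "top" or "wrist"; returns a dict with "img" (384x512x3 uint8, blue, green, red), "fx", "fy", "cx", "cy" (pixels), "world_from_camera" (4x4, takes a point from camera to world coordinates). Camera axes: x right, y down, z forward; pixel columns grow to the right and rows downward; lengths in m; the calibration is good to about 2 mm. The wrist camera is an equidistant fisheye: a pixel r from the principal point sees the ray r / f radians off the axis. A picture is of the moment at which its call begins. There is no depth.
- ctrl.job_done(): hands the job in; it is judged then, once.
The state is a dict: "clock": time; "q": joint angles; "qvel": joint speeds; "joint_torque": joint torques, N m; "ee_pos": TCP position; "orientation": TCP orientation; "ft_force": force on the tool from outside, world axes, zero at the start; "moment": the same for the moment, N m; "width": finger opening in m; "gripper_force": force on a finger pad.
Only numpy, scipy, OpenCV 4.12 (cv2) and the standard library are available. Lean on these libraries where they do the work, as an engineer would, in place of code of your own. Each camera call takes 0.05 s, during which the arm holds its last target. There are 200 camera calls.

## Working session

There is one attempt and no reset: what is moved stays moved. The work goes in short steps, Python scripts to look and compute and a tool call to move; the robot and the scene stay as the last step left them, time stands still between calls to the robot, and variables do not carry over. Pictures are saved under pics/ and viewed, at most 14 in all, crops included, and the job is handed in when it is done.

Besides the shell and the picture viewer there is one more tool, called after ">>>" as a command line: name --pt "numbers of a row" for each row, then --argument value for the rest. move_arm: Moves the arm, as the interface text tells. Scaled input: -1 to 1 covers 100 mm each way for a shift and 180 degrees each way for a turn. Its arguments: {"type":"object","properties":{"rows":{"type":"array","items":{"type":"array","items":{"type":"number","minimum":-1,"maximum":1}}}},"required":["rows"]}

```bash
mkdir -p pics
cat > h.py <<'E'
import numpy as np, cv2
from cell import ctrl
def cam(n,save=None):
    c=ctrl.read_camera(n)
    if save: cv2.imwrite('pics/'+save,c['img'])
    return c
def ray(c,u,v):
    T=np.array(c['world_from_camera']);d=np.array([(u-c['cx'])/c['fx'],(v-c['cy'])/c['fy'],1.])
    return T[:3,3],T[:3,:3]@d
def pt(c,u,v,z):
    o,d=ray(c,u,v);return o+d*(z-o[2])/d[2]
E
python3 - <<'E'
from h import *
a=cam('top','top.png');b=cam('side','side.png')
for c in(a,b):print(c['fx'],c['cx'],c['cy'],np.round(c['world_from_camera'],3).tolist())
o=ctrl.get_obs();print(o['clock'],o['ee_pos'],o['orientation'],o['width'])
cv2.imwrite('pics/both.png',cv2.resize(a['img'],(800,600),interpolation=cv2.INTER_CUBIC))
E
```

```text
456.9473843160239 253.18105941609122 189.26912174830892 [[-0.024, -0.997, 0.068, 0.475], [-1.0, 0.024, -0.006, 0.022], [0.005, -0.068, -0.998, 1.296], [0.0, 0.0, 0.0, 1.0]]
422.5366705572953 250.4543929545333 189.6009614803982 [[-0.999, -0.047, 0.025, 0.52], [-0.053, 0.854, -0.518, 0.553], [0.003, -0.519, -0.855, 0.915], [0.0, 0.0, 0.0, 1.0]]
0.1 [ 0.17536549 -0.57319115  0.243898  ] [-3.10541293e+00 -4.64227134e-01  7.05020471e-05] 0.08808008839539684
```

View pics/both.png

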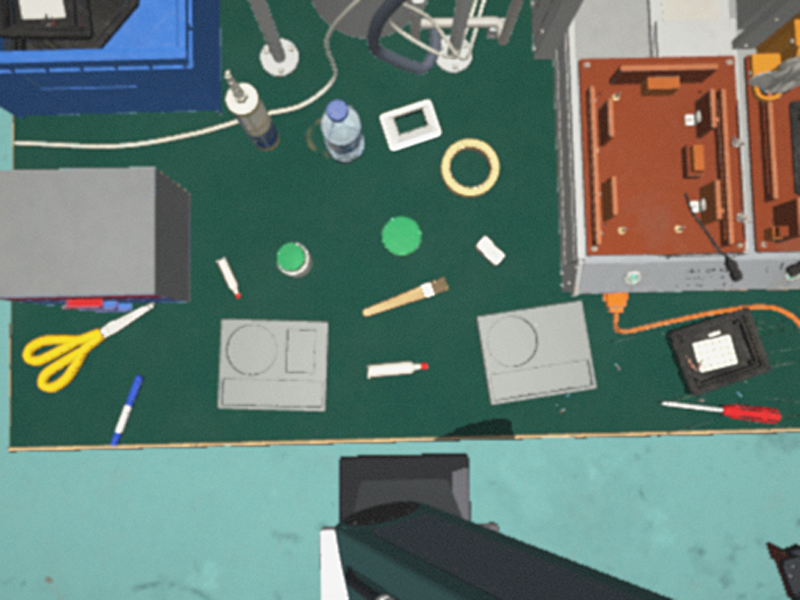

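View pics/side.png

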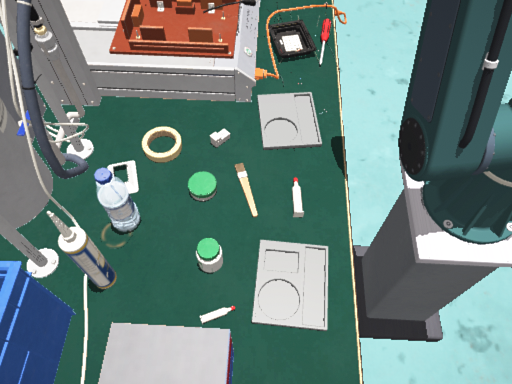

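Candidates (top view, 800-px picture):
- **Syringe:** (398,369) is longer than the one at (229,278), so I choose (398,369).
- **Needle tin:** green disc at (401,236).
- **Jar:** green cap with a white side at (293,259). The bottle at (342,130) and the cartridge at (252,115) are not it.
- **Gauge block:** (490,250). The white frame at (411,125) is not it.
- **Brush:** (405,297). The marker at (128,410) and the screwdriver at (740,410) are not it.
- **Boards:** board_three at (272,365), board_two at (537,352).

Next I measure them and check a close crop.

```bash
cat > m.py <<'E'
from h import *
def mask(img,box,lo=95):
    x0,y0,x1,y1=box
    m=np.zeros(img.shape[:2],np.uint8)
    r=img[y0:y1,x0:x1].max(2)>lo
    m[y0:y1,x0:x1]=r*255
    n,l,s,_=cv2.connectedComponentsWithStats(m)
    k=1+np.argmax(s[1:,4]); return (l==k).astype(np.uint8)
def rect(c,box,z,lo=95):
    m=mask(c['img'],box,lo)
    cs,_=cv2.findContours(m,cv2.RETR_EXTERNAL,cv2.CHAIN_APPROX_NONE)
    p=max(cs,key=len)[:,0,:]
    w=np.array([pt(c,u,v,z)[:2] for u,v in p])
    r=cv2.minAreaRect((w*1000).astype(np.float32))
    bx=cv2.boxPoints(r); 
    if np.hypot(*(bx[1]-bx[0]))>np.hypot(*(bx[2]-bx[1])): d=bx[1]-bx[0]
    else: d=bx[2]-bx[1]
    return np.round(r[0],1),np.round(sorted(r[1]),1),round(np.degrees(np.arctan2(d[1],d[0]))%180,1),m
E
python3 - <<'E'
from m import *
a=cam('top');b=cam('side')
S=1.5625
T={'board3':((212,312,335,416),.012),'board2':((470,295,605,410),.012),'syr':((360,352,436,388),.012),'small':((212,250,248,304),.01),
'brush':((356,272,455,322),.008),'tin':((375,210,428,262),.032),'jar':((270,235,318,284),.079),'gauge':((470,230,510,270),.028)}
for k,(bx,z) in T.items():
    bx=[int(v/S) for v in bx]; r=rect(a,bx,z,80); print(k,r[:3])
U={'board3':((246,234,335,335),.012),'board2':((252,85,325,155),.012),'syr':((288,172,306,222),.012),'small':((195,300,240,325),.01),'brush':((228,155,262,222),.008),'tin':((183,168,220,204),.032),'jar':((190,234,226,275),.079),'gauge':((207,126,234,150),.028)}
for k,(bx,z) in U.items(): r=rect(b,bx,z,80); print(k,r[:3])
for c,bs in((a,[(240,150,274,174),(176,150,200,180)]),):
    for (x0,y0,x1,y1),z in zip(bs,(.032,.079)):
        h=cv2.cvtColor(c['img'],cv2.COLOR_BGR2HSV);m=np.zeros(h.shape[:2],np.uint8)
        m[y0:y1,x0:x1]=cv2.inRange(h,(45,120,100),(85,255,255))[y0:y1,x0:x1]
        cs,_=cv2.findContours(m,0,1);p=max(cs,key=cv2.contourArea);q=cv2.minEnclosingCircle(p);print(q,pt(c,*q[0],z))
h=cv2.cvtColor(b['img'],cv2.COLOR_BGR2HSV)
for (x0,y0,x1,y1),z in(((183,168,220,204),.032),((190,234,226,275),.079)):
        m=np.zeros(h.shape[:2],np.uint8)
        m[y0:y1,x0:x1]=cv2.inRange(h,(45,120,100),(85,255,255))[y0:y1,x0:x1]
        cs,_=cv2.findContours(m,0,1);p=max(cs,key=cv2.contourArea);q=cv2.fitEllipse(p);print(q,pt(b,*q[0],z))
i=a['img'];A=cv2.resize(i[135:270,135:395],(780,405),interpolation=cv2.INTER_CUBIC)
B=cv2.resize(b['img'][120:230,200:310],(195,195),interpolation=cv2.INTER_CUBIC);C=np.zeros((600,780,3),np.uint8);C[:405]=A;C[405:,:195]=B
C[405:,200:395]=cv2.resize(i[145:175,298:328],(195,195),interpolation=cv2.INTER_CUBIC)
C[405:,400:595]=cv2.resize(b['img'][120:155,202:237],(195,195),interpolation=cv2.INTER_CUBIC)
cv2.imwrite('pics/crop.png',C)
E
```

```text
board3 (array([448.2, 238.4]), array([183.8, 220. ]), np.float32(88.6))
board2 (array([ 457.8, -236.3]), array([204.1, 244. ]), np.float32(88.6))
syr (array([431.3,  14.6]), array([ 61.2, 134.4]), np.float32(88.6))
small (array([605.8, 315.3]), array([62.2, 94.4]), np.float32(179.4))
brush (array([561.6,  -1.4]), array([ 87.8, 178.4]), np.float32(88.6))
tin (array([670.5,   3.3]), array([89.4, 90. ]), np.float32(178.7))
jar (array([627.1, 189.8]), array([80.4, 81.3]), np.float32(179.1))
gauge (array([ 642., -154.]), array([67.5, 70.5]), np.float32(88.6))
board3 (array([441.5, 236.2]), array([207. , 227.9]), np.float32(93.1))
board2 (array([ 449.5, -235.2]), array([212. , 251.3]), np.float32(93.0))
syr (array([431.5,  16.8]), array([ 43.6, 143. ]), np.float32(90.4))
small (array([602.8, 312.7]), array([50.9, 95.8]), np.float32(3.1))
brush (array([563.3,  -5.3]), array([ 87.2, 195.3]), np.float32(93.2))
tin (array([669.9,  11.4]), array([ 90.7, 104.7]), np.float32(95.3))
jar (array([628.6, 209.5]), array([76.1, 93.1]), np.float32(94.8))
gauge (array([ 636.7, -142.5]), array([70.2, 78.6]), np.float32(94.3))
((256.5, 152.5), 12.747649192810059) [0.66332323 0.0021546  0.032     ]
((185.0, 164.0), 9.219644546508789) [0.62979027 0.1949901  0.079     ]
((202.60496520996094, 182.22137451171875), (23.798263549804688, 31.685810089111328), 75.31025695800781) [0.66573024 0.00292733 0.032     ]
((207.42967224121094, 247.3717041015625), (21.3392333984375, 22.28070640563965), 63.34363555908203) [0.62926585 0.19549084 0.079     ]
```

View pics/crop.png

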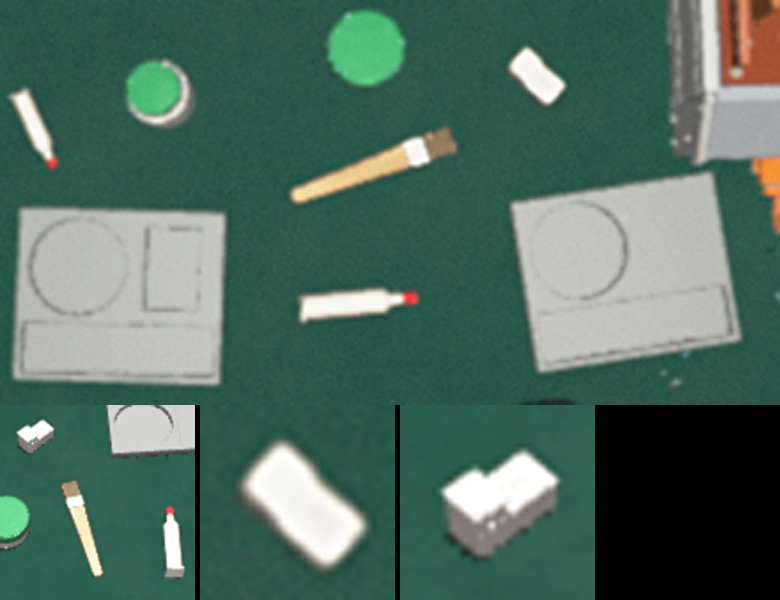

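The crop confirms the choice: the long syringe is at (358,303) and the short look-alike at (35,128). The tin, jar, brush and stepped steel block match their descriptions. The masks were picking up bench pixels, so I'll re-measure on the red channel.

```bash
sed -i 's/\.max(2)>lo/[:,:,2]>lo/' m.py
cat > w.py <<'E'
from m import *
a=cam('top');b=cam('side')
S=1.5625
T={'board3':((205,305,340,422),.012),'board2':((465,290,605,415),.012),'syr':((355,345,446,395),.012),'small':((212,250,248,304),.01),
'brush':((350,268,465,326),.006),'gauge':((465,225,515,275),.026)}
for k,(bx,z) in T.items():
    bx=[int(v/S) for v in bx]; r=rect(a,bx,z,100); print(k,*r[:3])
U={'board3':((242,230,335,335),.012),'board2':((250,85,325,155),.012),'syr':((284,170,310,224),.012),'brush':((224,152,266,226),.006)}
print('side')
for k,(bx,z) in U.items(): r=rect(b,bx,z,100); print(k,*r[:3])
h=cv2.cvtColor(a['img'],cv2.COLOR_BGR2HSV);print('bench',a['img'][150,220],'tin',a['img'][150,257])
for c,bs in((a,[(235,130,280,174),(172,145,204,182)]),(b,[(180,162,226,206),(188,230,228,275)])):
    for (x0,y0,x1,y1),z,d in zip(bs,(.032,.079),(71,50)):
        m=np.zeros(h.shape[:2],np.uint8)
        m[y0:y1,x0:x1]=(c['img'][y0:y1,x0:x1,1]>125)&(c['img'][y0:y1,x0:x1,2]<130)
        cs,_=cv2.findContours(m,0,1);p=max(cs,key=cv2.contourArea)
        w=np.array([pt(c,*q,z)[:2] for q in p[:,0]])*1000
        print(d,cv2.minEnclosingCircle(w.astype(np.float32)))
E
python3 w.py
```

```text
board3 [444.8 236.9] [161.3 193.5] 87.0
board2 [ 455.6 -235.6] [161.1 193.8] 97.4
syr [432.9  13.8] [ 24.9 110.5] 95.2
small [601.7 313.4] [18.8 80.2] 25.8
brush [560.3  -1.4] [ 27.8 162. ] 107.1
gauge [ 639.4 -156.9] [30.  53.5] 43.2
side
board3 [444.  238.9] [159.6 192.2] 87.0
board2 [ 454.8 -232.8] [159.4 193.2] 97.4
syr [430.8  17.7] [ 24.9 112.1] 92.5
brush [ 5.572e+02 -4.000e-01] [ 25.6 162.2] 108.9
bench [77 90 44] tin [121 190  79]
71 ((669.6614379882812, 2.0208280086517334), 36.457977294921875)
50 ((631.7686767578125, 193.1968994140625), 26.33974266052246)
71 ((667.3428344726562, 4.777212142944336), 36.27318572998047)
50 ((627.9581909179688, 196.494384765625), 25.75586700439453)
```

```bash
cat > g.py <<'E'
from h import *
import sys
from scipy.spatial.transform import Rotation as Ro
# usage: g.py x,y,z,a ... (mm, deg; '-' keeps) : print rows for turn first, then shift
o=ctrl.get_obs();p=np.array(o['ee_pos'])*1e3;R=Ro.from_rotvec(o['orientation']).as_matrix()
a=np.degrees(np.arctan2(R[1,0],R[0,0]))
print('t%.1f'%o['clock'],'pose',p.round(1),'a %.1f'%a,'tilt %.2f'%np.degrees(np.arccos(-R[2,2])),'w %.1f'%(o['width']*1e3),'F',np.round(o['ft_force'],1),'g %.1f'%o['gripper_force'])
for s in sys.argv[1:]:
    t=[c if v=='-' else float(v) for v,c in zip(s.split(','),[*p,a])]
    da=t[3]-a
    if abs(da)>.3: n=int(np.ceil(abs(da)/8.4)); print('turn',n,'x yaw %.4f'%(-da/n/180))
    a=t[3];d=np.array(t[:3])-p;p=np.array(t[:3]);r=np.radians(a)
    v=np.array([d[0]*np.cos(r)+d[1]*np.sin(r),d[0]*np.sin(r)-d[1]*np.cos(r),-d[2]])
    n=max(1,int(np.ceil(np.linalg.norm(d)/45)));print('shift',n,'x',(v/n/100).round(3))
E
python3 g.py 400,-400,220,94 432,15.7,150,- -,-,60,- -,-,30,-
```

```text
t0.3 pose [ 175.4 -573.6  244.3] a 17.0 tilt 0.04 w 87.4 F [-0.3  0.4  0.7] g 0.0
turn 10 x yaw -0.0428
shift 7 x [0.225 0.337 0.035]
shift 10 x [0.412 0.061 0.07 ]
shift 2 x [0.   0.   0.45]
shift 1 x [0.  0.  0.3]
```

>>> move_arm --pt "0 0 0 -0.043 1" --pt "0 0 0 -0.043 1" --pt "0 0 0 -0.043 1" --pt "0 0 0 -0.043 1" --pt "0 0 0 -0.043 1"

```text
clock: 0.8
ee_pos: [0.1754, -0.5737, 0.2446]
orientation: [-2.773, -1.475, -0.0]
ft_force: [-0.1, -0.6, 0.3]
width: 0.0879
gripper_force: 0.0
```

>>> move_arm --pt "0 0 0 -0.043 1" --pt "0 0 0 -0.043 1" --pt "0 0 0 -0.043 1" --pt "0 0 0 -0.043 1" --pt "0 0 0 -0.041 1"

```text
clock: 1.3
ee_pos: [0.1755, -0.5737, 0.2445]
orientation: [-2.135, -2.304, -0.0]
ft_force: [0.2, -0.3, 0.4]
width: 0.0877
gripper_force: 0.0
```

>>> move_arm --pt "0.22 0.34 0.03 0 1" --pt "0.22 0.34 0.03 0 1" --pt "0.22 0.34 0.03 0 1" --pt "0.22 0.34 0.03 0 1" --pt "0.22 0.34 0.03 0 1"

```text
clock: 1.8
ee_pos: [0.3384, -0.451, 0.2296]
orientation: [2.142, 2.298, -0.0]
ft_force: [0.0, -0.3, 0.2]
width: 0.0877
gripper_force: 0.0
```

>>> move_arm --pt "0.22 0.34 0.03 0 1" --pt "0.22 0.34 0.03 0 1" --pt "0.41 0.06 0.07 0 1" --pt "0.41 0.06 0.07 0 1" --pt "0.41 0.06 0.07 0 1"

```text
clock: 2.3
ee_pos: [0.4115, -0.2778, 0.2023]
orientation: [-2.142, -2.299, -0.0]
ft_force: [0.6, -0.3, 0.5]
width: 0.0875
gripper_force: 0.0
```

>>> move_arm --pt "0.41 0.06 0.07 0 1" --pt "0.41 0.06 0.07 0 1" --pt "0.41 0.06 0.07 0 1" --pt "0.41 0.06 0.07 0 1" --pt "0.41 0.06 0.07 0 1"

```text
clock: 2.8
ee_pos: [0.4268, -0.0713, 0.1677]
orientation: [2.142, 2.298, 0.001]
ft_force: [0.4, 0.2, -0.6]
width: 0.0879
gripper_force: 0.0
```

>>> move_arm --pt "0.41 0.06 0.07 0 1" --pt "0.41 0.06 0.07 0 1" --pt "0 0 0 0 1" --pt "0 0 0 0 1"

```text
clock: 3.2
ee_pos: [0.4329, 0.0106, 0.1537]
orientation: [-2.138, -2.302, 0.0]
ft_force: [-0.6, -0.4, 0.5]
width: 0.0878
gripper_force: 0.0
```

```bash
python3 g.py 432,15.7,80,94 -,-,28,-; python3 -c "
from h import *
c=cam('wrist','w1.png');print(c['fx'],c['cx'],c['cy'],np.round(c['world_from_camera'],3).tolist())"
```

```text
t3.2 pose [432.9  10.6 153.7] a 94.2 tilt 0.02 w 87.8 F [-0.6 -0.4  0.5] g 0.0
shift 2 x [ 0.026 -0.003  0.368]
shift 2 x [0.   0.   0.26]
297.3186396354542 252.24044249913499 186.98358257917297 [[0.997, 0.071, 0.02, 0.428], [0.074, -0.96, -0.271, 0.086], [-0.0, 0.272, -0.962, 0.293], [0.0, 0.0, 0.0, 1.0]]
```

View pics/w1.png

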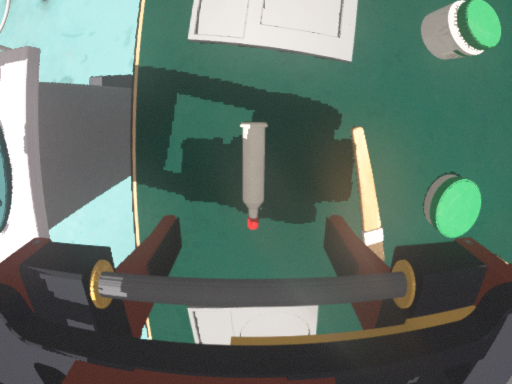

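The wrist view shows the big syringe between the jaws, flange at (254,125) and cap at (253,228), with the jaws centred on column 253. Going down to grasp.

>>> move_arm --pt "0.03 0 0.37 0 1" --pt "0.03 0 0.37 0 1" --pt "0 0 0.26 0 1" --pt "0 0 0.26 0 1" --pt "0 0 0 0 1"

```text
clock: 3.75
ee_pos: [0.431, 0.0145, 0.0257]
orientation: [-2.142, -2.293, 0.004]
ft_force: [-0.7, -0.0, 0.2]
width: 0.0878
gripper_force: 0.0
```

>>> move_arm --pt "0 0 0 0 0" --pt "0 0 0 0 0" --pt "0 0 0 0 0" --pt "0 0 0 0 0" --pt "0 0 0 0 0"

```text
clock: 4.25
ee_pos: [0.433, 0.0158, 0.0284]
orientation: [2.141, 2.298, 0.001]
ft_force: [0.9, 0.1, 0.0]
width: 0.0514
gripper_force: 0.0
```

>>> move_arm --pt "0 0 0 0 0" --pt "0 0 0 0 0" --pt "0 0 0 0 0"

```text
clock: 4.55
ee_pos: [0.4325, 0.0159, 0.0277]
orientation: [-2.141, -2.299, -0.0]
ft_force: [0.2, 0.4, 0.6]
width: 0.0274
gripper_force: 0.0
```

```bash
python3 g.py -,-,110,- 394,240,100,87 -,-,34,-
```

```text
t4.5 pose [432.5  15.9  27.7] a 94.1 tilt 0.01 w 27.4 F [0.2 0.4 0.6] g 0.0
shift 2 x [ 0.     0.    -0.412]
turn 1 x yaw 0.0392
shift 6 x [ 0.37  -0.084  0.017]
shift 2 x [0.   0.   0.33]
```

>>> move_arm --pt "0 0 0 0 0" --pt "0 0 0 0 0" --pt "0 0 0 0 0"

```text
clock: 4.85
ee_pos: [0.4325, 0.0159, 0.0276]
orientation: [-2.142, -2.298, -0.0]
ft_force: [-0.2, 1.1, 0.5]
width: 0.0203
gripper_force: 30.0
```

>>> move_arm --pt "0 0 -0.41 0 0" --pt "0 0 -0.41 0 0" --pt "0 0 0 0.039 0" --pt "0.37 -0.08 0.02 0 0" --pt "0.37 -0.08 0.02 0 0"

```text
clock: 5.35
ee_pos: [0.4209, 0.0908, 0.1062]
orientation: [2.281, 2.159, 0.002]
ft_force: [0.3, 0.1, -0.2]
width: 0.0204
gripper_force: 30.0
```

>>> move_arm --pt "0.37 -0.08 0.02 0 0" --pt "0.37 -0.08 0.02 0 0" --pt "0.37 -0.08 0.02 0 0" --pt "0.37 -0.09 0.02 0 0" --pt "0 0 0 0 0"

```text
clock: 5.85
ee_pos: [0.3944, 0.2436, 0.0975]
orientation: [-2.274, -2.167, -0.002]
ft_force: [0.1, -0.8, -0.7]
width: 0.0199
gripper_force: 30.0
```

```bash
python3 g.py 394,240,60,87 -,-,35,-; python3 -c "
from h import *
cam('wrist','w2.png')"
```

```text
t5.8 pose [394.4 243.6  97.5] a 87.3 tilt 0.08 w 19.9 F [ 0.1 -0.8 -0.7] g 30.0
shift 1 x [-0.036 -0.002  0.375]
shift 1 x [0.   0.   0.25]
```

View pics/w2.png

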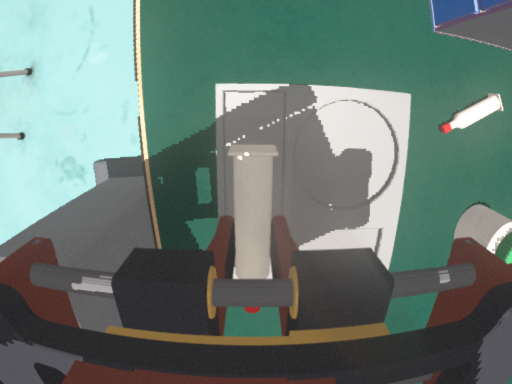

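The wrist view shows the syringe (columns 235–275) held along the long pocket (columns 225–285) and centred. Lowering and releasing.

>>> move_arm --pt "-0.03 0 0.37 0 0" --pt "0 0 0.25 0 0" --pt "0 0 0 0 0" --pt "0 0 0 0 0"

```text
clock: 6.3
ee_pos: [0.3947, 0.2361, 0.0357]
orientation: [-2.279, -2.161, 0.003]
ft_force: [-0.5, 0.3, -0.2]
width: 0.0201
gripper_force: 30.0
```

>>> move_arm --pt "0 0 0 0 0.6" --pt "0 0 0 0 0.6" --pt "0 0 0 0 0.6" --pt "0 0 0 0 0.6" --pt "0 0 0 0 0.6"

```text
clock: 6.8
ee_pos: [0.3952, 0.2372, 0.0361]
orientation: [2.278, 2.163, 0.001]
ft_force: [-0.0, 0.0, -0.3]
width: 0.052
gripper_force: 0.0
```

>>> move_arm --pt "0 0 -0.3 0 1" --pt "0 0 -0.4 0 1" --pt "0 0 -0.3 0 1" --pt "0 0 0 0 1"

```text
clock: 7.2
ee_pos: [0.3975, 0.2383, 0.1393]
orientation: [2.276, 2.162, 0.011]
ft_force: [0.6, 1.6, -0.5]
width: 0.0814
gripper_force: 0.0
```

```bash
python3 g.py 668.5,3.4,110,- -,-,34,-
```

```text
t7.2 pose [397.5 238.3 139.3] a 87.0 tilt 0.44 w 81.4 F [ 0.6  1.6 -0.5] g 0.0
shift 8 x [-0.276  0.353  0.037]
shift 2 x [0.   0.   0.38]
```

>>> move_arm --pt "-0.28 0.35 0.04 0 1" --pt "-0.28 0.35 0.04 0 1" --pt "-0.28 0.35 0.04 0 1" --pt "-0.28 0.35 0.04 0 1" --pt "-0.28 0.35 0.04 0 1"

```text
clock: 7.7
ee_pos: [0.5629, 0.0868, 0.1144]
orientation: [-2.277, -2.162, 0.002]
ft_force: [0.1, -0.0, -0.3]
width: 0.0881
gripper_force: 0.0
```

>>> move_arm --pt "-0.28 0.35 0.04 0 1" --pt "-0.28 0.35 0.04 0 1" --pt "-0.25 0.35 0.04 0 1" --pt "0 0 0 0 1" --pt "0 0 0 0 1"

```text
clock: 8.2
ee_pos: [0.6625, 0.0013, 0.102]
orientation: [-2.279, -2.16, 0.002]
ft_force: [-0.7, -0.5, 0.2]
width: 0.0881
gripper_force: 0.0
```

```bash
python3 g.py 668.5,3.4,70,87 -,-,34,-;python3 - <<'E'
from h import *
a=cam('top')['img'][185:275,130:240];b=cam('wrist')['img']
C=np.zeros((384,800,3),np.uint8);C[:,:512]=b;C[:236,512:]=cv2.resize(a,(288,236),interpolation=cv2.INTER_CUBIC);cv2.imwrite('pics/w3.png',C)
E
```

```text
t8.2 pose [662.5   1.3 102. ] a 86.9 tilt 0.14 w 88.1 F [-0.7 -0.5  0.2] g 0.0
shift 1 x [0.024 0.059 0.32 ]
shift 1 x [0.   0.   0.36]
```

View pics/w3.png

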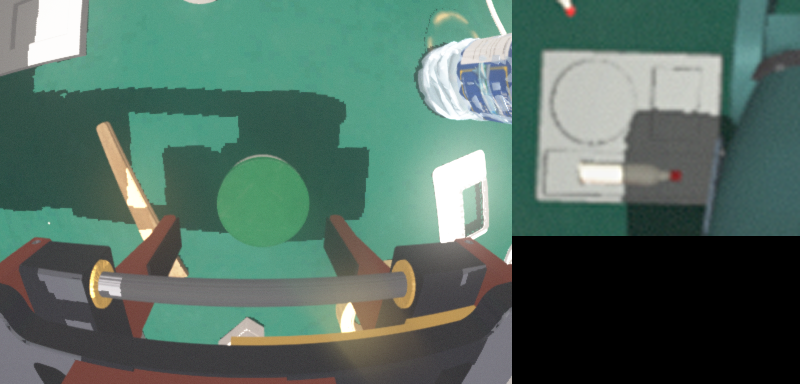

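The tin is at (263,202), right of the jaw centre at column 253, which matches the planned +6 mm. The inset shows the syringe lying in the long pocket. Grasping the tin.

>>> move_arm --pt "0.02 0.06 0.1 0 1" --pt "0 0 0.22 0 1" --pt "0 0 0 0 1"

```text
clock: 8.6
ee_pos: [0.6665, 0.005, 0.0688]
orientation: [-2.274, -2.162, 0.005]
ft_force: [-1.1, -0.6, -0.7]
width: 0.0878
gripper_force: 0.0
```

>>> move_arm --pt "0 0 0.3 0 1" --pt "0 0 0.06 0 1" --pt "0 0 0 0 1"

```text
clock: 8.9
ee_pos: [0.6678, 0.0042, 0.0348]
orientation: [-2.276, -2.162, 0.003]
ft_force: [-0.5, 0.4, 0.8]
width: 0.0877
gripper_force: 0.0
```

>>> move_arm --pt "0 0 0 0 0" --pt "0 0 0 0 0" --pt "0 0 0 0 0" --pt "0 0 0 0 0" --pt "0 0 0 0 0"

```text
clock: 9.4
ee_pos: [0.67, 0.0035, 0.0369]
orientation: [2.278, 2.162, 0.002]
ft_force: [0.2, 0.8, 6.9]
width: 0.0685
gripper_force: 30.0
```

```bash
python3 g.py -,-,115,- 472.1,276.6,110,- -,-,40,-
```

```text
t9.4 pose [670.    3.5  36.9] a 87.0 tilt 0.10 w 68.5 F [0.2 0.8 6.9] g 30.0
shift 2 x [ 0.    0.   -0.39]
shift 8 x [ 0.328 -0.265  0.006]
shift 2 x [0.   0.   0.35]
```

>>> move_arm --pt "0 0 -0.39 0 0" --pt "0 0 -0.39 0 0" --pt "0.33 -0.265 0 0 0" --pt "0.33 -0.265 0 0 0" --pt "0.33 -0.265 0 0 0"

```text
clock: 9.9
ee_pos: [0.5942, 0.1072, 0.1142]
orientation: [2.279, 2.161, 0.001]
ft_force: [0.1, 0.5, -0.4]
width: 0.0687
gripper_force: 30.0
```

>>> move_arm --pt "0.33 -0.265 0 0 0" --pt "0.33 -0.265 0 0 0" --pt "0.33 -0.265 0 0 0" --pt "0.33 -0.265 0 0 0" --pt "0.33 -0.265 0 0 0"

```text
clock: 10.4
ee_pos: [0.47, 0.2793, 0.1138]
orientation: [-2.279, -2.163, -0.0]
ft_force: [0.3, -0.3, -1.6]
width: 0.0681
gripper_force: 30.0
```

>>> move_arm --pt "0 0 0 0 0" --pt "0 0 0 0 0"

```text
clock: 10.6
ee_pos: [0.4707, 0.2788, 0.1138]
orientation: [2.275, 2.166, 0.0]
ft_force: [-0.3, -0.7, -1.1]
width: 0.0686
gripper_force: 30.0
```

```bash
python3 g.py 472.1,276.6,70,87;python3 - <<'E'
from h import *
a=cam('side')['img'][210:350,200:360];b=cam('wrist')['img']
C=np.zeros((384,800,3),np.uint8);C[:,:512]=b;C[:252,512:]=cv2.resize(a,(288,252),interpolation=cv2.INTER_CUBIC);cv2.imwrite('pics/w4.png',C)
E
```

```text
t10.6 pose [470.7 278.8 113.8] a 87.2 tilt 0.02 w 68.6 F [-0.3 -0.7 -1.1] g 30.0
shift 1 x [-0.021  0.015  0.438]
```

View pics/w4.png

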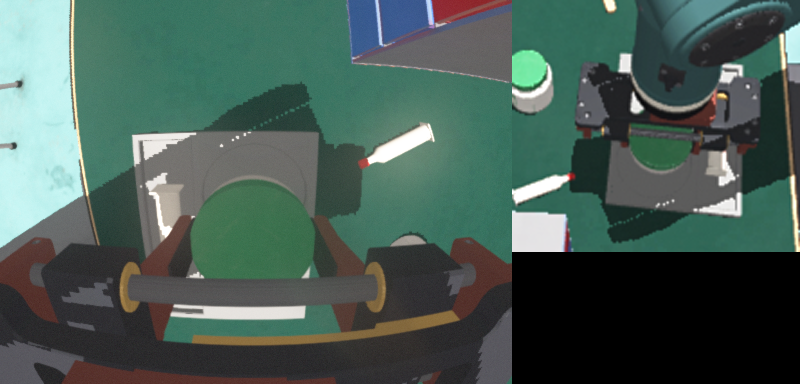

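The tin is held level over the round pocket, with the syringe clear of the left finger. Lowering to TCP z ≈ 41 mm and releasing to a limited opening.

>>> move_arm --pt "-0.02 0.015 0.43 0 0" --pt "0 0 0.2 0 0" --pt "0 0 0.1 0 0" --pt "0 0 0 0 0" --pt "0 0 0 0 0"

```text
clock: 11.2
ee_pos: [0.4737, 0.2755, 0.0409]
orientation: [2.28, 2.161, 0.001]
ft_force: [-0.2, 0.3, -0.9]
width: 0.0687
gripper_force: 30.0
```

>>> move_arm --pt "0 0 0 0 0.88" --pt "0 0 0 0 0.88" --pt "0 0 0 0 0.88" --pt "0 0 0 0 0.88"

```text
clock: 11.6
ee_pos: [0.4728, 0.2763, 0.041]
orientation: [2.278, 2.163, 0.001]
ft_force: [-0.0, 0.0, -1.6]
width: 0.0772
gripper_force: 0.0
```

>>> move_arm --pt "0 0 -0.2 0 0.88" --pt "0 0 -0.4 0 0.88" --pt "0 0 -0.4 0 1" --pt "0 0 0 0 1" --pt "0 0 0 0 1"

```text
clock: 12.1
ee_pos: [0.4732, 0.2765, 0.1418]
orientation: [2.277, 2.163, 0.004]
ft_force: [0.2, 0.2, -0.2]
width: 0.0877
gripper_force: 0.0
```

```bash
python3 g.py 640,-157,140,43 -,-,32,-
```

```text
t12.1 pose [473.2 276.5 141.8] a 87.0 tilt 0.16 w 87.7 F [ 0.2  0.2 -0.2] g 0.0
turn 6 x yaw 0.0408
shift 11 x [-0.158  0.392  0.002]
shift 3 x [0.   0.   0.36]
```

>>> move_arm --pt "0 0 0 0.041 1" --pt "0 0 0 0.041 1" --pt "0 0 0 0.041 1" --pt "0 0 0 0.041 1" --pt "0 0 0 0.041 1"

```text
clock: 12.6
ee_pos: [0.4712, 0.2756, 0.1389]
orientation: [-2.849, -1.323, 0.005]
ft_force: [-0.7, -0.1, 0.0]
width: 0.0879
gripper_force: 0.0
```

>>> move_arm --pt "0 0 0 0.041 1" --pt "-0.16 0.39 0 0 1" --pt "-0.16 0.39 0 0 1" --pt "-0.16 0.39 0 0 1" --pt "-0.16 0.39 0 0 1"

```text
clock: 13.1
ee_pos: [0.5304, 0.1167, 0.1389]
orientation: [-2.924, -1.145, 0.005]
ft_force: [-0.3, 0.4, 0.2]
width: 0.0877
gripper_force: 0.0
```

>>> move_arm --pt "-0.16 0.39 0 0 1" --pt "-0.16 0.39 0 0 1" --pt "-0.16 0.39 0 0 1" --pt "-0.16 0.39 0 0 1" --pt "-0.16 0.39 0 0 1"

```text
clock: 13.6
ee_pos: [0.6041, -0.0808, 0.1387]
orientation: [-2.924, -1.144, 0.004]
ft_force: [1.4, 0.3, -0.6]
width: 0.0879
gripper_force: 0.0
```

>>> move_arm --pt "-0.16 0.39 0 0 1" --pt "-0.15 0.39 0 0 1" --pt "0 0 0 0 1" --pt "0 0 0 0 1"

```text
clock: 14.0
ee_pos: [0.6341, -0.1581, 0.1386]
orientation: [-2.924, -1.141, 0.004]
ft_force: [-0.6, 1.2, 0.7]
width: 0.0876
gripper_force: 0.0
```

```bash
python3 g.py 640,-157,70,43 -,-,32,-;python3 - <<'E'
from h import *
a=cam('top')['img'][185:275,130:240];b=cam('wrist')['img']
C=np.zeros((384,800,3),np.uint8);C[:,:512]=b;C[:236,512:]=cv2.resize(a,(288,236),interpolation=cv2.INTER_CUBIC);cv2.imwrite('pics/w5.png',C)
E
```

```text
t14.0 pose [ 634.1 -158.1  138.6] a 42.6 tilt 0.20 w 87.6 F [-0.6  1.2  0.7] g 0.0
turn 1 x yaw -0.0020
shift 2 x [0.025 0.016 0.343]
shift 1 x [0.   0.   0.38]
```

View pics/w5.png

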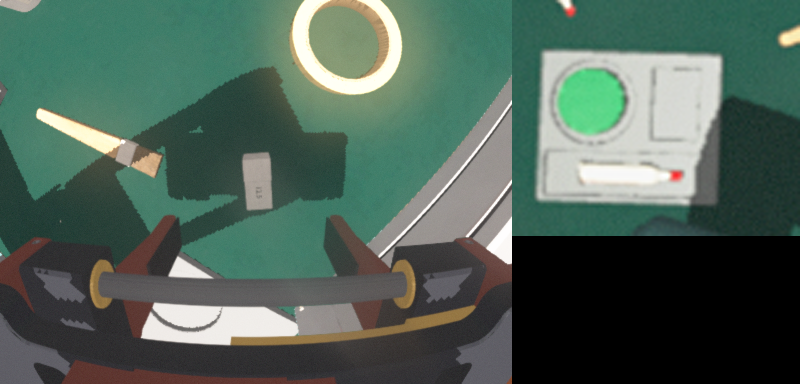

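The tin sits centred in the round pocket and the syringe is lying flat (inset). The gauge block at (258,182) is aligned between the jaws and the chassis is clear to the right. Descending.

>>> move_arm --pt "0.025 0.01 0.34 0 1" --pt "0.025 0.02 0.34 0 1" --pt "0 0 0.2 0 1" --pt "0 0 0.18 0 1" --pt "0 0 0 0 1"

```text
clock: 14.6
ee_pos: [0.638, -0.1539, 0.0317]
orientation: [-2.92, -1.146, 0.008]
ft_force: [-0.6, 1.0, -1.1]
width: 0.0879
gripper_force: 0.0
```

>>> move_arm --pt "0 0 0 0 0" --pt "0 0 0 0 0" --pt "0 0 0 0 0" --pt "0 0 0 0 0" --pt "0 0 0 0 0"

```text
clock: 15.1
ee_pos: [0.6413, -0.1566, 0.0353]
orientation: [2.925, 1.145, 0.001]
ft_force: [0.0, -1.1, 1.1]
width: 0.0513
gripper_force: 0.0
```

>>> move_arm --pt "0 0 0 0 0" --pt "0 0 0 0 0" --pt "0 0 0 0 0" --pt "0 0 0 0 0" --pt "0 0 0 0 0"

```text
clock: 15.6
ee_pos: [0.6409, -0.1565, 0.0347]
orientation: [-2.925, -1.145, 0.0]
ft_force: [-0.5, -0.0, 1.0]
width: 0.024
gripper_force: 29.2
```

```bash
python3 g.py -,-,130,- 467.5,188.7,120,-3 -,-,36,-
```

```text
t15.6 pose [ 640.9 -156.5   34.7] a 42.7 tilt 0.01 w 24.0 F [-0.5 -0.   1. ] g 29.2
shift 3 x [ 0.     0.    -0.318]
turn 6 x yaw 0.0424
shift 9 x [-0.213 -0.373  0.011]
shift 2 x [ 0.   -0.    0.42]
```

>>> move_arm --pt "0 0 -0.32 0 0" --pt "0 0 -0.32 0 0" --pt "0 0 -0.32 0 0" --pt "0 0 0 0.042 0" --pt "0 0 0 0.042 0"

```text
clock: 16.1
ee_pos: [0.6417, -0.1567, 0.1321]
orientation: [3.051, 0.742, 0.003]
ft_force: [-0.3, 0.2, -1.0]
width: 0.0244
gripper_force: 29.2
```

>>> move_arm --pt "0 0 0 0.042 0" --pt "0 0 0 0.042 0" --pt "0 0 0 0.043 0" --pt "0 0 0 0.043 0" --pt "-0.21 -0.37 0.01 0 0"

```text
clock: 16.6
ee_pos: [0.6249, -0.1221, 0.13]
orientation: [3.138, -0.093, 0.008]
ft_force: [0.8, 1.4, -0.9]
width: 0.024
gripper_force: 29.2
```

>>> move_arm --pt "-0.21 -0.37 0.01 0 0" --pt "-0.21 -0.37 0.01 0 0" --pt "-0.21 -0.37 0.01 0 0" --pt "-0.21 -0.37 0.01 0 0" --pt "-0.21 -0.37 0.01 0 0"

```text
clock: 17.1
ee_pos: [0.5256, 0.073, 0.1246]
orientation: [-3.14, 0.082, 0.0]
ft_force: [0.7, 0.1, -1.2]
width: 0.0239
gripper_force: 29.2
```

>>> move_arm --pt "-0.21 -0.37 0.01 0 0" --pt "-0.21 -0.37 0.01 0 0" --pt "-0.22 -0.38 0.01 0 0" --pt "0 0 0 0 0" --pt "0 0 0 0 0"

```text
clock: 17.6
ee_pos: [0.468, 0.1876, 0.1217]
orientation: [3.14, -0.077, -0.0]
ft_force: [-0.1, 0.3, -0.5]
width: 0.024
gripper_force: 29.2
```

```bash
python3 g.py 467.5,188.7,70,-3 -,-,39.5,-;python3 -c "
from h import *
cam('wrist','w6.png')"
```

```text
t17.6 pose [468.  187.6 121.7] a -2.8 tilt 0.01 w 24.0 F [-0.1  0.3 -0.5] g 29.2
shift 2 x [-0.003 -0.005  0.258]
shift 1 x [ 0.    -0.     0.305]
```

View pics/w6.png

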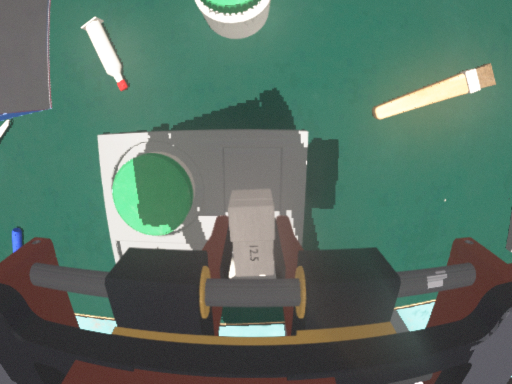

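The block is aligned with the oblong pocket at (252,180), and the left finger is clear of the tin. Lowering and opening only to about 40 mm.

>>> move_arm --pt "0 0 0.3 0 0" --pt "0 0 0.3 0 0" --pt "0 0 0.22 0 0" --pt "0 0 0 0 0" --pt "0 0 0 0 0"

```text
clock: 18.15
ee_pos: [0.4691, 0.1858, 0.0396]
orientation: [3.14, -0.084, -0.001]
ft_force: [0.2, -0.1, -0.4]
width: 0.0236
gripper_force: 30.0
```

>>> move_arm --pt "0 0 0 0 0.45" --pt "0 0 0 0 0.45" --pt "0 0 0 0 0.45" --pt "0 0 0 0 0.45"

```text
clock: 18.55
ee_pos: [0.4689, 0.187, 0.0403]
orientation: [-3.14, 0.081, -0.002]
ft_force: [-0.7, 0.5, -0.2]
width: 0.0392
gripper_force: 0.0
```

>>> move_arm --pt "0 0 -0.2 0 0.45" --pt "0 0 -0.4 0 0.45" --pt "0 0 -0.4 0 1" --pt "0 0 0 0 1" --pt "0 0 0 0 1"

```text
clock: 19.05
ee_pos: [0.4692, 0.1872, 0.1407]
orientation: [-3.14, 0.081, -0.004]
ft_force: [-0.2, -0.6, -0.9]
width: 0.0601
gripper_force: 0.0
```

```bash
python3 g.py 559,-1,120,108 -,-,27,-
```

```text
t19.1 pose [469.2 187.2 140.7] a -3.0 tilt 0.16 w 60.1 F [-0.2 -0.6 -0.9] g 0.0
turn 14 x yaw -0.0440
shift 5 x [-0.413  0.055  0.041]
shift 3 x [0.   0.   0.31]
```

>>> move_arm --pt "0 0 0 -0.044 1" --pt "0 0 0 -0.044 1" --pt "0 0 0 -0.044 1" --pt "0 0 0 -0.044 1" --pt "0 0 0 -0.044 1"

```text
clock: 19.55
ee_pos: [0.467, 0.1866, 0.1378]
orientation: [-2.979, -0.996, 0.006]
ft_force: [0.7, -0.5, -0.5]
width: 0.0877
gripper_force: 0.0
```

>>> move_arm --pt "0 0 0 -0.044 1" --pt "0 0 0 -0.044 1" --pt "0 0 0 -0.044 1" --pt "0 0 0 -0.044 1" --pt "0 0 0 -0.044 1"

```text
clock: 20.05
ee_pos: [0.4671, 0.1866, 0.1378]
orientation: [-2.465, -1.945, 0.005]
ft_force: [0.0, 0.4, 0.4]
width: 0.0875
gripper_force: 0.0
```

>>> move_arm --pt "0 0 0 -0.044 1" --pt "0 0 0 -0.044 1" --pt "0 0 0 -0.044 1" --pt "0 0 0 -0.044 1" --pt "0 0 0 0 1"

```text
clock: 20.55
ee_pos: [0.4671, 0.1866, 0.138]
orientation: [-1.846, -2.539, 0.004]
ft_force: [-0.1, 0.3, -0.0]
width: 0.0881
gripper_force: 0.0
```

>>> move_arm --pt "-0.41 0.055 0.04 0 1" --pt "-0.41 0.055 0.04 0 1" --pt "-0.41 0.055 0.04 0 1" --pt "-0.41 0.055 0.04 0 1" --pt "-0.41 0.055 0.04 0 1"

```text
clock: 21.05
ee_pos: [0.5574, -0.0011, 0.1183]
orientation: [-1.853, -2.535, 0.001]
ft_force: [1.2, -0.5, -0.2]
width: 0.0878
gripper_force: 0.0
```

>>> move_arm --pt "0 0 0 0 1" --pt "0 0 0 0 1"

```text
clock: 21.25
ee_pos: [0.5569, -0.0002, 0.1184]
orientation: [-1.854, -2.533, 0.001]
ft_force: [-0.2, 0.7, -0.4]
width: 0.0881
gripper_force: 0.0
```

```bash
python3 g.py 559,-1,60,108 -,-,26,-;python3 - <<'E'
from h import *
a=cam('top')['img'][185:275,130:240];b=cam('wrist')['img']
C=np.zeros((384,800,3),np.uint8);C[:,:512]=b;C[:236,512:]=cv2.resize(a,(288,236),interpolation=cv2.INTER_CUBIC);cv2.imwrite('pics/w7.png',C)
E
```

```text
t21.2 pose [ 5.569e+02 -2.000e-01  1.184e+02] a 107.6 tilt 0.15 w 88.1 F [-0.2  0.7 -0.4] g 0.0
turn 1 x yaw -0.0021
shift 2 x [-0.007  0.009  0.292]
shift 1 x [0.   0.   0.34]
```

View pics/w7.png

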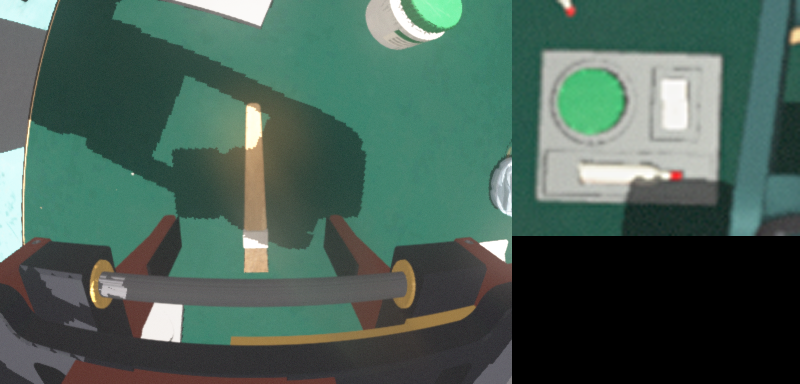

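The gauge block sits well in the oblong pocket (inset). The brush lies straight between the jaws, from (253,104) to (256,272). Descending and closing.

>>> move_arm --pt "-0.01 0.01 0.3 0 1" --pt "0 0.01 0.3 0 1" --pt "0 0 0.2 0 0.6" --pt "0 0 0.13 0 0.6" --pt "0 0 0 0 0.4"

```text
clock: 21.85
ee_pos: [0.5581, 0.0013, 0.0252]
orientation: [-1.846, -2.538, 0.003]
ft_force: [-0.5, 0.0, 0.9]
width: 0.0673
gripper_force: 0.0
```

>>> move_arm --pt "0 0 0 0 0" --pt "0 0 0 0 0" --pt "0 0 0 0 0" --pt "0 0 0 0 0" --pt "0 0 0 0 0"

```text
clock: 22.35
ee_pos: [0.5602, -0.0001, 0.0272]
orientation: [1.849, 2.539, 0.001]
ft_force: [-0.1, 0.0, 0.3]
width: 0.0274
gripper_force: 0.0
```

>>> move_arm --pt "0 0 0 0 0" --pt "0 0 0 0 0" --pt "0 0 0 0 0" --pt "0 0 0 0 0"

```text
clock: 22.75
ee_pos: [0.5601, -0.0001, 0.0269]
orientation: [1.849, 2.54, 0.0]
ft_force: [-0.7, 0.4, 3.9]
width: 0.018
gripper_force: 30.0
```

```bash
python3 g.py -,-,120,- 405.4,-240.4,110,97.4 -,-,36,-
```

```text
t22.8 pose [ 5.601e+02 -1.000e-01  2.690e+01] a 107.9 tilt 0.01 w 18.0 F [-0.7  0.4  3.9] g 30.0
shift 3 x [ 0.    0.   -0.31]
turn 2 x yaw 0.0292
shift 7 x [-0.312 -0.263  0.014]
shift 2 x [0.   0.   0.37]
```

>>> move_arm --pt "0 0 -0.31 0 0" --pt "0 0 -0.31 0 0" --pt "0 0 -0.31 0 0" --pt "0 0 0 0.029 0" --pt "0 0 0 0.029 0"

```text
clock: 23.25
ee_pos: [0.5607, -0.0001, 0.1208]
orientation: [2.075, 2.356, 0.002]
ft_force: [-1.1, 0.6, -0.2]
width: 0.0177
gripper_force: 30.0
```

>>> move_arm --pt "-0.31 -0.26 0.01 0 0" --pt "-0.31 -0.26 0.01 0 0" --pt "-0.31 -0.26 0.01 0 0" --pt "-0.31 -0.26 0.01 0 0" --pt "-0.31 -0.26 0.01 0 0"

```text
clock: 23.75
ee_pos: [0.4501, -0.1716, 0.1145]
orientation: [-2.072, -2.362, -0.0]
ft_force: [0.4, -0.6, 0.9]
width: 0.018
gripper_force: 30.0
```

>>> move_arm --pt "-0.31 -0.26 0.01 0 0" --pt "-0.31 -0.26 0.01 0 0" --pt "0 0 0 0 0" --pt "0 0 0 0 0"

```text
clock: 24.15
ee_pos: [0.4072, -0.2393, 0.1125]
orientation: [-2.075, -2.358, -0.001]
ft_force: [0.3, -0.2, 0.2]
width: 0.0177
gripper_force: 30.0
```

```bash
python3 g.py 405.4,-240.4,70,97.4 -,-,36,-;python3 - <<'E'
from h import *
a=cam('side')['img'][60:200,230:390];b=cam('wrist')['img']
C=np.zeros((384,800,3),np.uint8);C[:,:512]=b;C[:252,512:]=cv2.resize(a,(288,252),interpolation=cv2.INTER_CUBIC);cv2.imwrite('pics/w8.png',C)
E
```

```text
t24.1 pose [ 407.2 -239.3  112.5] a 97.3 tilt 0.04 w 17.7 F [ 0.3 -0.2  0.2] g 30.0
shift 1 x [-0.009 -0.019  0.425]
shift 1 x [0.   0.   0.34]
```

View pics/w8.png

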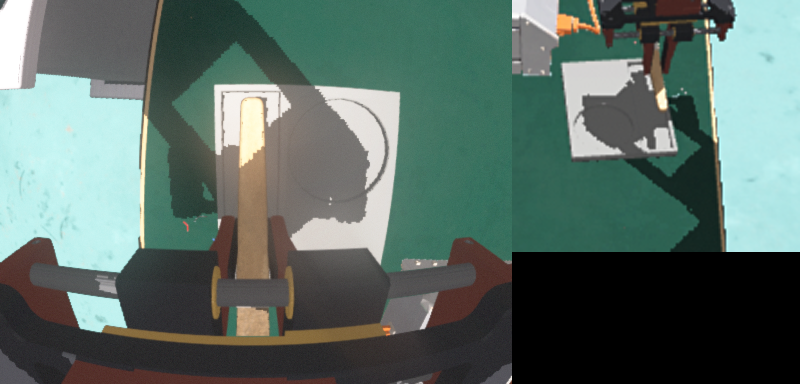

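Run:
```python
from h import *
c=cam('wrist');T=np.array(c['world_from_camera']);p=ctrl.get_obs()['ee_pos']
def w(u,v,z):
    x,y=(u-c['cx'])/c['fx'],(v-c['cy'])/c['fy'];t=np.hypot(x,y);d=np.array([x/t*np.sin(t),y/t*np.sin(t),np.cos(t)]);d=T[:3,:3]@d
    return T[:3,3]+d*(z-T[2,3])/d[2]
e=w(253,97.5,.093);print('handle end',e,'dist',np.hypot(*(e-p)[:2]),'at angle',np.degrees(np.arctan2(*(e-p)[1::-1])))
b=w(253,337,.093);print('low visible',b-p)
for q in((216,86),(400,93)):print('board corner',w(*q,.012))
A=np.array([.4545,-.234]);r=np.radians(7.4);M=np.array([[np.cos(r),-np.sin(r)],[np.sin(r),np.cos(r)]])
for s in((-.079,.095),(.079,.095)):print('expected',A+M@s)
```

```text
handle end [ 0.3991113  -0.15900545  0.093     ] dist 0.07935666398114465 at angle 96.4964010239712
low visible [ 0.01220845 -0.08136169 -0.01956335]
board corner [ 0.36846539 -0.15104047  0.012     ]
board corner [ 0.5238792  -0.12990617  0.012     ]
expected [ 0.3639224  -0.14996609]
expected [ 0.52060644 -0.12961639]
```

The handle end is 79 mm from the TCP against 80 expected, so the brush is centred and lies over the long pocket (columns 222–280, brush at 253). Lowering and releasing.

>>> move_arm --pt "-0.01 -0.01 0.35 0 0" --pt "0 0 0.3 0 0" --pt "0 0 0.11 0 0" --pt "0 0 0 0 0" --pt "0 0 0 0 0"

```text
clock: 24.8
ee_pos: [0.4074, -0.2397, 0.0371]
orientation: [2.071, 2.362, 0.0]
ft_force: [0.1, 0.1, 0.2]
width: 0.0177
gripper_force: 30.0
```

>>> move_arm --pt "0 0 0 0 0.5" --pt "0 0 0 0 0.5" --pt "0 0 0 0 0.5" --pt "0 0 0 0 0.5" --pt "0 0 0 0 0.5"

```text
clock: 25.3
ee_pos: [0.4069, -0.2401, 0.0369]
orientation: [2.072, 2.361, 0.0]
ft_force: [-0.0, -1.3, 0.0]
width: 0.0434
gripper_force: 0.0
```

>>> move_arm --pt "0 0 -0.2 0 0.5" --pt "0 0 -0.4 0 0.5" --pt "0 0 -0.4 0 1" --pt "0 0 -0.4 0 1" --pt "0 0 0 0 1"

```text
clock: 25.8
ee_pos: [0.4096, -0.2422, 0.1815]
orientation: [2.066, 2.354, 0.001]
ft_force: [-0.0, -0.4, 0.2]
width: 0.0644
gripper_force: 0.0
```

```bash
python3 g.py 630,195,180,90 -,-,50,-
```

```text
t25.8 pose [ 409.6 -242.2  181.5] a 97.5 tilt 0.55 w 64.4 F [-0.  -0.4  0.2] g 0.0
turn 1 x yaw 0.0415
shift 11 x [0.397 0.2   0.001]
shift 3 x [0.    0.    0.433]
```

>>> move_arm --pt "0 0 0 0.041 1" --pt "0.4 0.2 0 0 1" --pt "0.4 0.2 0 0 1" --pt "0.4 0.2 0 0 1" --pt "0.4 0.2 0 0 1"

```text
clock: 26.3
ee_pos: [0.4865, -0.0783, 0.1758]
orientation: [-2.22, -2.221, 0.001]
ft_force: [0.8, -0.7, -0.7]
width: 0.0875
gripper_force: 0.0
```

>>> move_arm --pt "0.4 0.2 0 0 1" --pt "0.4 0.2 0 0 1" --pt "0.4 0.2 0 0 1" --pt "0.4 0.2 0 0 1" --pt "0.4 0.2 0 0 1"

```text
clock: 26.8
ee_pos: [0.5861, 0.122, 0.1754]
orientation: [-2.219, -2.223, 0.002]
ft_force: [0.7, -1.0, 0.1]
width: 0.0876
gripper_force: 0.0
```

>>> move_arm --pt "0.4 0.2 0 0 1" --pt "0.37 0.2 0 0 1" --pt "0 0 0 0 1" --pt "0 0 0 0 1"

```text
clock: 27.2
ee_pos: [0.6254, 0.1978, 0.1751]
orientation: [-2.217, -2.224, 0.003]
ft_force: [-1.1, -0.1, 0.6]
width: 0.0879
gripper_force: 0.0
```

```bash
python3 g.py 630,195,120,90 -,-,50,-;python3 - <<'E'
from h import *
a=cam('top')['img'][180:270,295:405];b=cam('wrist')['img']
C=np.zeros((384,800,3),np.uint8);C[:,:512]=b;C[:236,512:]=cv2.resize(a,(288,236),interpolation=cv2.INTER_CUBIC);cv2.imwrite('pics/w9.png',C)
E
```

```text
t27.2 pose [625.4 197.8 175.1] a 90.2 tilt 0.14 w 87.9 F [-1.1 -0.1  0.6] g 0.0
shift 2 x [-0.014  0.023  0.276]
shift 2 x [0.   0.   0.35]
```

View pics/w9.png

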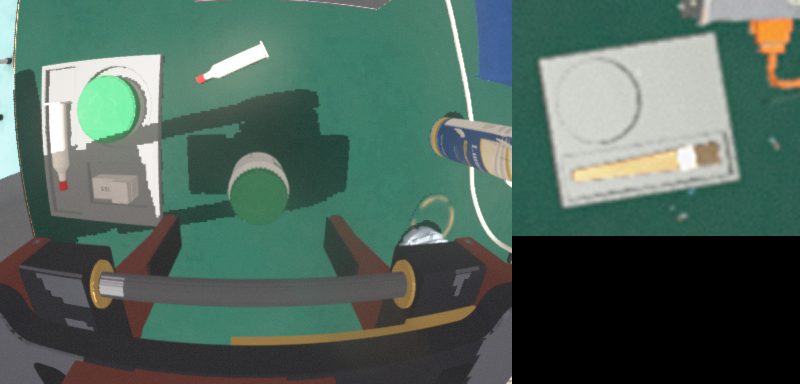

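The brush lies in its long pocket (inset, columns 576–718 within 566–730). The jar cap at (258,195) is near the jaw centre. Descending on the jar.

>>> move_arm --pt "-0.01 0.03 0.1 0 1" --pt "-0.01 0.02 0.2 0 1" --pt "0 0 0.3 0 1" --pt "0 0 0.3 0 1" --pt "0 0 0.35 0 1"

```text
clock: 27.8
ee_pos: [0.6314, 0.1939, 0.0509]
orientation: [2.221, 2.221, 0.002]
ft_force: [1.3, 0.0, -0.9]
width: 0.0878
gripper_force: 0.0
```

>>> move_arm --pt "0 0 0 0 1" --pt "0 0 0 0 0" --pt "0 0 0 0 0" --pt "0 0 0 0 0" --pt "0 0 0 0 0"

```text
clock: 28.3
ee_pos: [0.6322, 0.1955, 0.0534]
orientation: [2.219, 2.222, 0.003]
ft_force: [-3.0, -0.6, 3.2]
width: 0.0594
gripper_force: 1.1
```

>>> move_arm --pt "0 0 0 0 0" --pt "0 0 0 0 0" --pt "0 0 0 0 0" --pt "0 0 0 0 0"

```text
clock: 28.7
ee_pos: [0.6315, 0.1956, 0.053]
orientation: [2.219, 2.223, 0.002]
ft_force: [-2.0, 0.5, 7.2]
width: 0.0551
gripper_force: 30.0
```

```bash
python3 g.py -,-,150,- 476.6,-191,150,97.4 -,-,54,-
```

```text
t28.7 pose [631.5 195.6  53. ] a 90.1 tilt 0.07 w 55.1 F [-2.   0.5  7.2] g 30.0
shift 3 x [ 0.     0.    -0.323]
turn 1 x yaw -0.0406
shift 10 x [-0.363 -0.203 -0.   ]
shift 3 x [0.   0.   0.32]
```

>>> move_arm --pt "0 0 -0.32 0 0" --pt "0 0 -0.32 0 0" --pt "0 0 -0.32 0 0" --pt "0 0 0 -0.041 0" --pt "-0.36 -0.2 0 0 0"

```text
clock: 29.2
ee_pos: [0.6191, 0.1604, 0.1497]
orientation: [2.062, 2.366, 0.01]
ft_force: [-0.4, -1.1, -2.5]
width: 0.0551
gripper_force: 30.0
```

>>> move_arm --pt "-0.36 -0.2 0 0 0" --pt "-0.36 -0.2 0 0 0" --pt "-0.36 -0.2 0 0 0" --pt "-0.36 -0.2 0 0 0" --pt "-0.36 -0.2 0 0 0"

```text
clock: 29.7
ee_pos: [0.5393, -0.0356, 0.1477]
orientation: [2.071, 2.362, 0.0]
ft_force: [0.2, 0.2, -2.4]
width: 0.055
gripper_force: 30.0
```

>>> move_arm --pt "-0.36 -0.2 0 0 0" --pt "-0.36 -0.2 0 0 0" --pt "-0.36 -0.21 0 0 0" --pt "-0.38 -0.22 0 0 0" --pt "0 0 0 0 0"

```text
clock: 30.2
ee_pos: [0.4755, -0.1943, 0.1479]
orientation: [2.076, 2.356, -0.002]
ft_force: [-0.4, 0.0, -2.6]
width: 0.0549
gripper_force: 30.0
```

>>> move_arm --pt "0 0 0 0 0" --pt "0 0 0 0 0"

```text
clock: 30.4
ee_pos: [0.477, -0.1891, 0.1476]
orientation: [-2.072, -2.361, -0.001]
ft_force: [-1.6, -0.6, -2.2]
width: 0.0548
gripper_force: 30.0
```

```bash
python3 g.py 476.6,-191,90,97.4 -,-,57.5,-;python3 - <<'E'
from h import *
a=cam('side')['img'][50:190,220:380];b=cam('wrist')['img']
C=np.zeros((384,800,3),np.uint8);C[:,:512]=b;C[:252,512:]=cv2.resize(a,(288,252),interpolation=cv2.INTER_CUBIC);cv2.imwrite('pics/w10.png',C)
E
```

```text
t30.4 pose [ 477.  -189.1  147.6] a 97.5 tilt 0.04 w 54.8 F [-1.6 -0.6 -2.2] g 30.0
shift 2 x [-0.009 -0.003  0.288]
shift 1 x [0.    0.    0.325]
```

View pics/w10.png

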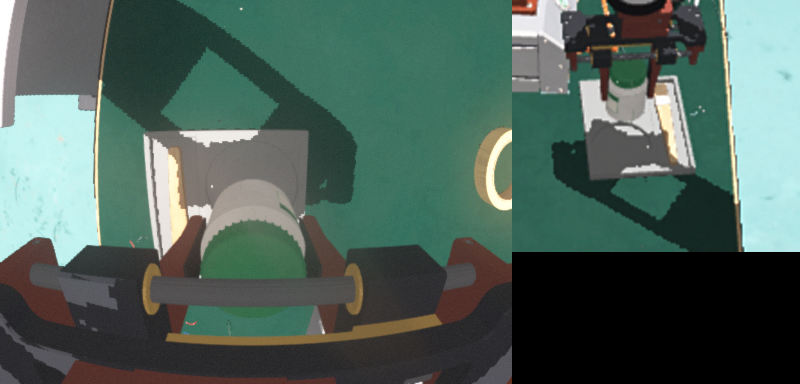

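The jar is upright and level over the round pocket, and the chassis is to the side of the gripper's footprint. Lowering and releasing.

>>> move_arm --pt "-0.01 0 0.3 0 0" --pt "-0.01 0 0.3 0 0" --pt "0 0 0.2 0 0" --pt "0 0 0.1 0 0" --pt "0 0 0 0 0"

```text
clock: 31.0
ee_pos: [0.4771, -0.1907, 0.0569]
orientation: [-2.069, -2.362, 0.0]
ft_force: [0.9, -0.5, -2.6]
width: 0.0549
gripper_force: 30.0
```

>>> move_arm --pt "0 0 0 0 0" --pt "0 0 0 0 0.95" --pt "0 0 0 0 0.95" --pt "0 0 0 0 0.95" --pt "0 0 0 0 0.95"

```text
clock: 31.5
ee_pos: [0.4774, -0.1921, 0.058]
orientation: [2.072, 2.361, 0.0]
ft_force: [0.9, -0.4, -0.4]
width: 0.0819
gripper_force: 0.0
```

>>> move_arm --pt "0 0 0 0 0.95" --pt "0 0 -0.2 0 0.95" --pt "0 0 -0.4 0 0.95" --pt "0 0 -0.4 0 1" --pt "0 0 -0.4 0 1"

```text
clock: 32.0
ee_pos: [0.4768, -0.1918, 0.199]
orientation: [-2.072, -2.361, 0.0]
ft_force: [0.5, -0.2, -1.1]
width: 0.0877
gripper_force: 0.0
```

>>> move_arm --pt "0.4 0 0 0 1" --pt "0.4 0 0 0 1" --pt "0.4 0 0 0 1" --pt "0.4 0 0 0 1" --pt "0.2 0 0 0 1"

```text
clock: 32.5
ee_pos: [0.4524, -0.0109, 0.1977]
orientation: [-2.07, -2.362, -0.0]
ft_force: [-0.1, 0.4, -0.3]
width: 0.0879
gripper_force: 0.0
```

```bash
python3 g.py
python3 - <<'E'
from h import *
a=cam('top')['img'];b=cam('side')['img']
C=np.zeros((580,800,3),np.uint8);C[:330,:396]=cv2.resize(a[175:285,130:262],(396,330));C[:330,404:]=cv2.resize(a[175:285,285:417],(396,330));C[330:,:500]=cv2.resize(b[220:340,220:460],(500,250));C[330:,500:]=cv2.resize(b[50:175,190:340],(300,250))
cv2.imwrite('pics/end.png',C)
E
```

```text
t32.5 pose [452.4 -10.9 197.7] a 97.5 tilt 0.07 w 87.9 F [-0.1  0.4 -0.3] g 0.0
```

View pics/end.png

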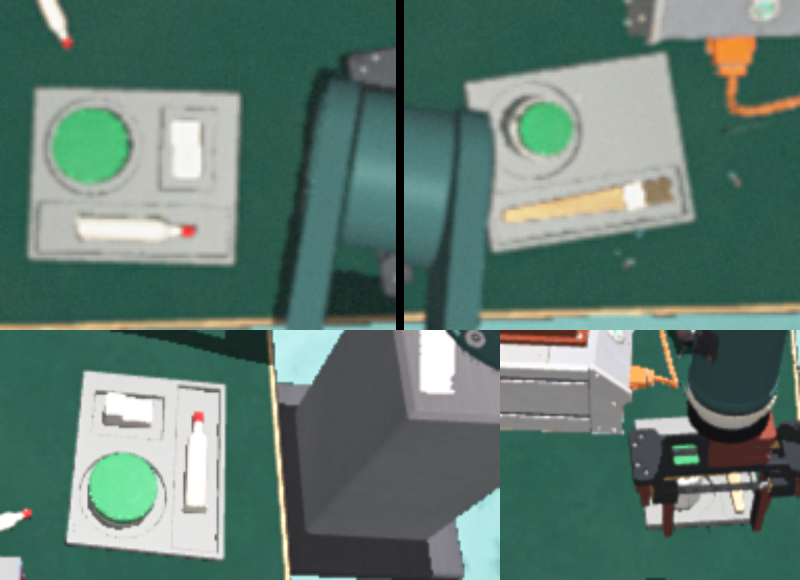

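The final view shows all five things in their pockets: tin (92,146), block (186,148), syringe (135,229), jar (545,130) standing, and brush (588,200) inside the pocket outline. The gripper is clear of them all, so I'm handing in.

```bash
python3 -c "
from cell import ctrl
print(ctrl.job_done())"
```

```text
the job is handed in; nothing more can be done
None
```

Both kits are made up and handed in at about 32.5 s on the robot clock; the last pictures show all five things in their own pockets, but no verdict came back.

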